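# Draw out the inspection lamp and take it off charge

## Robot

A 6-joint arm with a two-finger parallel gripper is mounted at the origin on a cart in front of the work surface, level with it; the furniture and walls round the work are solid. World frame = base frame: x ahead of the robot, y to its left, z up, the work surface at z = 0. Lengths are in m, angles in rad, forces in N, time in s.
With the tool pointing down it reaches from about 0.3 to 0.775 m from the base axis. Payload 14.6 kg.
Tool frame: the origin (TCP) lies on the centre line of the jaws, within the pads' length; the fingertips stand 25 mm ahead of it and the grasp point (between the pads) lies 6 mm ahead of it; z points along the fingers, y is the line along which they close (so a half turn about z gives the same grasp; the last joint's range is limited). The gripper opens to 94 mm and grips with 3 to 60 N. Pads are 16 mm wide; open, the fingers measure 119 mm over their backs; the gripper's body (75 mm by 177 mm) begins 78 mm behind the grasp point.
Start: joints at [1.258, 0.3, 1.521, -0, 1.321, -0.067], TCP at [0.134, 0.533, 0.23] pointing down, gripper open.
Joint ranges: [-3.03, 3.03], [-0.79, 2.21], [0.23, 2.52], [-1.04, 4.18], [0, 3.07], [-2.55, 2.55]. Speed limits (rad/s): [2.22, 2.22, 2.57, 3.14, 3.14, 3.14].

## Interface

Orientations are given as a unit quaternion [x, y, z, w].
In Python, from rig import manip gives the robot as it stands.
- The arm moves only by the tool send_rows, never from a script. Its argument "steps" is a list that holds one entry, the list of rows, each a list of 4 numbers: the shift along the world's x, y, z in units of 25 mm (1.0 is 25 mm), then the turn about the world's z in units of 5 degrees (1.0 is 5 degrees). A call has 1 to 5 rows; each row shifts and turns the commanded pose from where the row before left it; what a row does not reach is not made up. A row lasts 1/10 s, in which the tool goes at most 50 mm and 8.59 degrees, less where a joint would pass 70% of its speed; a pose out of reach is approached as far as the arm can. A call is refused whole if a number of a shift passes 1 or a number of a turn 1, either way. A call with a gripper value outside its range is refused whole. "grip" is the closure, from 0 (fully open) to 1 (shut), set as the call begins (left out, the last holds). The fingers move at their own pace and stop on an object; "force" is the grip in N (left out, the last holds). Time passes only in rows, so rows that do not move let the fingers close. It gives the time, the measured TCP pose, the force, the opening and the grip force at its end, in the units of the state.
- manip.observe(): the state, without advancing time (a new reading comes with each control period).
- manip.camera(name): name is "side" or "top" or "wrist"; returns (picture, depth): 400x640x3 uint8, red, green, blue; 400x640 float32, m along the optical axis (not along the pixel's ray), 0 where there is no reading.
- manip.camera_model(name): a dict with "fx", "fy", "cx", "cy" (pixels), "R" (3x3) and "t" (3): a world point X has camera coordinates R X + t; the wrist camera has in their place "T_tool_cam" (4x4, takes a point from camera to tool coordinates, whose origin is the TCP and whose axes are the flange's). Camera axes: x right, y down, z forward; pixel columns grow to the right and rows downward; lengths in m; the calibration is good to about 2 mm. A picture is of the moment at which its call begins: read the wrist's pose just before it. camera_model takes no time and is no camera call.
- manip.close_job(): hands the job in; it is judged then, once.
The state is a dict: "time_s": time; "qpos": joint angles; "joint_velocities": joint speeds; "joint_torque": joint torques, N m; "tcp_pos": TCP position; "eef_rot": TCP orientation; "ft_force": force on the tool from outside, world axes, zero at the start; "ft_torque": the same for the moment, N m; "width": opening from 0.0 (shut) to 1.0 (fully open); "grasp_force": force on a finger pad.
Only numpy, scipy, OpenCV 4.12 (cv2) and the standard library are available. Lean on these libraries where they do the work, as an engineer would, in place of code of your own. Each camera call takes 0.05 s, during which the arm holds its last target. There are 200 camera calls.

## Task

Get the telescoping inspection lamp ready for use: with the lamp still standing in its charging cradle, squeeze in the button on the side of its head to free the mast, draw the head up to the second of its three stops and let the button spring out so that the mast locks there. Then pull the lamp up out of the cradle against its sprung detent, and finish still holding it in the gripper, at rest, upright, locked at the second stop and wholly clear above the cradle; do not put it down or let go. Leave the tape measure, the screwdriver and the small box beside the cradle where they are.

Things in the scene. Friction and masses are not known exactly. Their poses are not given: they have to be found in the camera images.
- cradle: Black charging cradle screwed to the bench; place and heading vary. Foot 104 x 92 x 8 mm, on it an open-topped pocket 50 mm high over the bench, 50 x 52 mm outside. Origin on the bench under the pocket's middle; axes parallel to those of the lamp standing in it. Two sprung balls in the pocket snap into a groove of the lamp's foot: pulling the lamp out takes about 10 to 15 N, its weight included.
- lamp: The lamp's grey handle (lower part): rounded block 36 (x) x 38 (y) x 120 mm high with black ribbed sides, upright in the pocket, which holds its lowest 42 mm. Origin at the centre of its underside, 8 mm over the bench at the start; z along the lamp. The whole lamp weighs 0.3 to 0.45 kg. It is clear of the cradle once raised by more than 42 mm.
- lamp_head (a point): Point on the axis of the lamp's head, level with the button's middle, 16 mm over the head's underside; axes as the lamp's. The grey head, 30 (x) x 40 (y) x 62 mm high, tops a round 18 mm mast that slides in the handle; pushed home its underside is 128 mm over the bench. The pale light panel is on its -x face, the button on its +y face; the -y face has only shallow ribs.
- lamp_hold (a point): Point on the head's axis 50 mm over its underside, 12 mm under its top. Fingers that close along y and reach no more than 24 mm below this point hold the two plain sides above the button, 40 mm apart, without pressing the button.
- button_face (a point): Centre of the outer face of the dark 15 x 15 mm push button on the head's +y side, 16 mm over the head's underside. It stands 5 mm proud and is pressed straight in towards -y; squeezing the head between the fingers along y (45 mm over the button, 40.5 mm when fully in) presses it.
- lamp_mast (a joint): How far the mast is drawn out (m): 0 home, stops at 0.035 (first), 0.070 (second), 0.105 (third, fully out). With the button in it slides with about 3 N of friction and stays where left. With the button let go between stops, its pin drops into the next stop reached and locks there with 1.5 mm of play either way; a further pull lifts the whole lamp. Starts locked at 0.
- lamp_button (a joint): How far the button is pressed in (m): 0 fully out (mast locked at a stop), about 0.003 while its pin rides between two stops, 0.0045 fully in. More than 0.0032 frees the mast. Its spring pushes back with 3 N when out, 6 N when fully in.
- tape_measure: Tape measure, 40 x 84 x 65 mm, standing on the bench left of the cradle; origin at the centre of its underside. Leave it alone.
- screwdriver_blue: Screwdriver, 160 mm long, 26 mm thick, lying on the bench right of the cradle; origin at the centre of its underside. Leave it alone.
- spark_plug_box: Small card box, 30 x 90 x 30 mm, on the bench behind the cradle; origin at the centre of its underside. Leave it alone.
Mind the look-alikes: they are no part of the job. Leave any turquoise look-alike of the lamp alone. What is shaped like the cradle but blue is not meant.

How it is judged:
By the outcome, as a careful person would: the job done as asked, in the order asked, and still so for the second after the job is handed in, while the arm keeps its last pose, push and grip.
It also fails if it takes over 56 s, if anything falls off the work surface, if the arm or the gripper's body presses on something with over 40 N, if the wrist force passes 120 N, or if a joint passes its speed limit or range.

## Working session

There is one attempt and no reset: what is moved stays moved. The work goes in short steps, Python scripts to look and compute and a tool call to move; the robot and the scene stay as the last step left them, time stands still between calls to the robot, and variables do not carry over. Pictures are saved under pics/ and viewed, at most 10 in all, crops included, and the job is handed in when it is done.

Besides the shell and the picture viewer there is one more tool, called after "Call:" as a command line: name --argument value ..., lists and objects as JSON in quotes. send_rows: Moves the arm, as the interface text tells. Its arguments: {"type":"object","properties":{"steps":{"type":"array"},"grip":{"type":"number"},"force":{"type":"number"}},"required":["steps"]}

```bash
mkdir -p pics; cat > h.py <<'E'
import numpy as np,cv2
from rig import manip
def shot(n,f):
    im,d=manip.camera(n); cv2.imwrite(f'pics/{f}.png',im[:,:,::-1]); np.save(f'pics/{f}.npy',d); return im,d
def world(n,d,u,v):
    m=manip.camera_model(n); z=d[v,u]
    p=np.array([(u-m['cx'])/m['fx']*z,(v-m['cy'])/m['fy']*z,z])
    return np.array(m['R']).T@(p-np.array(m['t']))
E
python3 - <<'E'
from h import *
a,_=shot('side','s0');b,_=shot('top','t0')
s=manip.observe();print({k:np.round(v,3) for k,v in s.items()})
for n in('side','top'):
    m=manip.camera_model(n);print(n,m['fx'],np.round(m['R'],2).tolist(),np.round(-np.array(m['R']).T@m['t'],3))
E
```

```text
{'time_s': np.float64(0.1), 'qpos': array([ 1.258,  0.3  ,  1.522,  0.   ,  1.321, -0.067]), 'joint_velocities': array([ 0.001,  0.   , -0.001, -0.001,  0.   ,  0.001]), 'joint_torque': array([ 4.0000e-03, -5.3265e+01, -3.5328e+01,  7.1000e-02,  2.4000e-02,
       -0.0000e+00]), 'tcp_pos': array([0.134, 0.533, 0.23 ]), 'eef_rot': array([ 0.123,  0.992, -0.   , -0.   ]), 'ft_force': array([-1.029, -0.188, -0.052]), 'ft_torque': array([0.057, 0.002, 0.049]), 'grasp_force': np.float64(0.0), 'width': np.float64(1.0)}
side 489.1408296305203 [[-1.0, 0.03, 0.01], [0.0, 0.36, -0.93], [-0.03, -0.93, -0.36]] [0.582 1.162 0.546]
top 408.2342218591893 [[-0.03, -1.0, 0.01], [-0.99, 0.02, -0.11], [0.11, -0.01, -0.99]] [0.424 0.122 1.205]
```

View pics/s0.png

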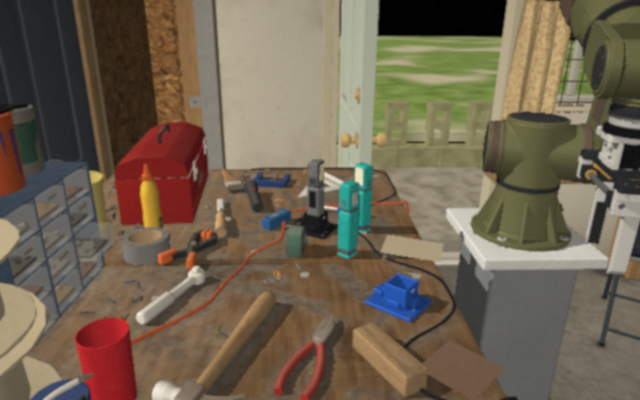

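View pics/t0.png

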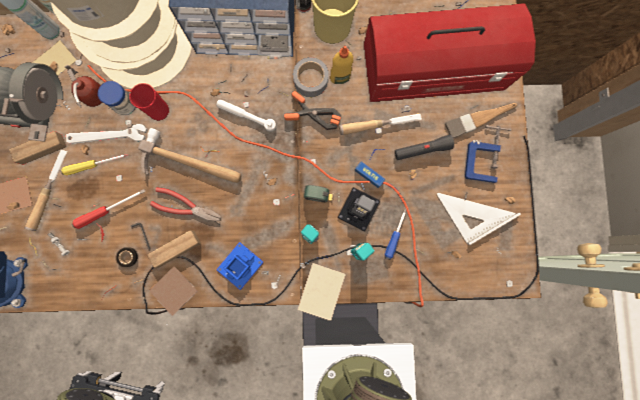

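The side view shows the grey lamp at about (316,195), with turquoise look-alikes at (348,220) and (363,195). In the top view the lamp is at about (362,202), the look-alikes at (310,233) and (363,251), the tape at (318,194), the screwdriver at (396,235) and the box at (369,174).

```bash
python3 - <<'E'
from h import *
t=cv2.imread('pics/t0.png')[160:270,290:420]; s=cv2.imread('pics/s0.png')[150:260,270:380]
cv2.imwrite('pics/c.png',np.hstack([cv2.resize(t,(390*1,330),interpolation=2),cv2.resize(s,(330,330),interpolation=2)]))
d=np.load('pics/t0.npy')
ys,xs=np.mgrid[160:270,290:420]
P=np.array([world('top',d,u,v) for u,v in zip(xs.ravel(),ys.ravel())])
z=P[:,2]
np.save('pics/P.npy',P)
for name,c in dict(lamp=(362,202),t1=(310,233),t2=(363,251)).items():
    m=(np.hypot(xs.ravel()-c[0],ys.ravel()-c[1])<22)&(z>.1)
    q=P[m]; 
    m2=q[:,2]>q[:,2].max()-.012
    r=cv2.minAreaRect((q[m2][:,:2]*1000).astype(np.float32))
    print(name,m2.sum(),q[:,2].max(),r)
# pocket + foot
for lo,hi in((.04,.06),(.003,.015)):
    m=(np.hypot(xs.ravel()-360,ys.ravel()-208)<24)&(z>lo)&(z<hi)
    print(lo,m.sum(),cv2.minAreaRect((P[m][:,:2]*1000).astype(np.float32)))
E
```

```text
Traceback (most recent call last):
  File "h.py", line 6, in world
    m=manip.camera_model(n); z=d[v,u]
ValueError: time passes only in moves, steps and waits
```

View pics/c.png

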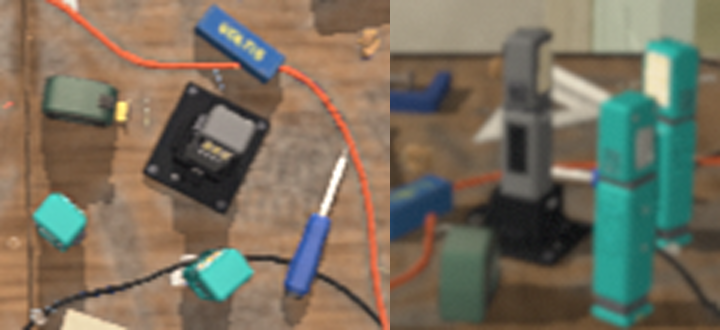

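```bash
cat > h.py <<'E'
import numpy as np,cv2
from rig import manip
def shot(n,f):
    im,d=manip.camera(n); cv2.imwrite(f'pics/{f}.png',im[:,:,::-1]); np.save(f'pics/{f}.npy',d); return im,d
def cloud(n,d):
    m=manip.camera_model(n); v,u=np.mgrid[0:400,0:640]
    if 'R' in m: R,t=np.array(m['R']),np.array(m['t'])
    p=np.stack([(u-m['cx'])/m['fx']*d,(v-m['cy'])/m['fy']*d,d],-1)
    return (p-t)@R   # R^T(p-t)
E
python3 - <<'E'
from h import *
P=cloud('top',np.load('pics/t0.npy')); v,u=np.mgrid[0:400,0:640]
def rect(q): r=cv2.minAreaRect((q[:,:2]*1000).astype(np.float32)); return np.round(r[0],1),np.round(r[1],1),round(r[2],1)
for name,c in dict(lamp=(365,202),t1=(310,233),t2=(363,251)).items():
    q=P[(np.hypot(u-c[0],v-c[1])<22)&(P[...,2]>.1)]
    q2=q[q[:,2]>q[:,2].max()-.012]; print(name,len(q2),q[:,2].max(),rect(q2))
for lo,hi in((.04,.056),(.003,.014)):
    m=(np.hypot(u-359,v-208)<24)&(P[...,2]>lo)&(P[...,2]<hi)
    print(lo,m.sum(),rect(P[m]))
S=cloud('side',np.load('pics/s0.npy'))
q=S[(np.hypot(u-317,v-172)<16)&(abs(S[...,0]-.43)<.12)&(S[...,2]>.13)&(S[...,1]<.12)]
print('side head',len(q),q.min(0),q.max(0),q.mean(0))
for z0,z1 in((.13,.145),(.15,.18)):
    k=q[(q[:,2]>z0)&(q[:,2]<z1)]; print(rect(k)); print(np.round(k[np.argsort(k[:,0])][::4,:2],3).tolist())
im=cv2.imread('pics/s0.png')[150:215,295:385]; cv2.imwrite('pics/c2.png',cv2.resize(im,None,fx=8,fy=8,interpolation=2))
E
```

```text
lamp 4 1.205088604869245 (array([423.9, 122.2]), array([0., 0.]), 0.0)
t1 5 1.205088604869245 (array([423.9, 122.2]), array([0., 0.]), 0.0)
t2 8 1.205088604869245 (array([423.9, 122.2]), array([0., 0.]), 0.0)
0.04 94 (array([538.5, -13.2]), array([51.1, 48.8]), 58.8)
0.003 684 (array([545.4, -19.2]), array([136.5, 137. ]), 88.7)
side head 284 [ 0.52126891 -0.02944537  0.13014851] [0.54973607 0.01342138 0.19351744] [ 0.53583955 -0.00152647  0.16584694]
(array([532.8,  -6.1]), array([45.9, 12.4]), 51.1)
[[0.521, -0.026], [0.524, -0.018], [0.527, -0.012], [0.53, -0.009], [0.53, -0.001], [0.533, 0.0], [0.535, 0.005], [0.538, 0.006], [0.54, 0.005], [0.543, 0.003], [0.543, 0.011], [0.545, 0.007], [0.548, 0.004]]
(array([535. ,  -4.4]), array([40.1, 15.4]), 53.8)
[[0.522, -0.019], [0.522, -0.015], [0.522, -0.014], [0.525, -0.014], [0.525, -0.01], [0.525, -0.012], [0.527, -0.006], [0.528, -0.007], [0.528, -0.006], [0.53, -0.0], [0.53, 0.002], [0.53, 0.001], [0.533, 0.004], [0.533, 0.003], [0.533, 0.006], [0.535, 0.005], [0.536, 0.009], [0.536, 0.005], [0.538, 0.004], [0.538, 0.006], [0.538, 0.013], [0.541, 0.007], [0.541, 0.007], [0.541, 0.008], [0.543, 0.007], [0.543, 0.01], [0.543, 0.01], [0.545, 0.006], [0.546, 0.004], [0.548, 0.0], [0.548, 0.003], [0.548, 0.007], [0.548, 0.009]]
```

View pics/c2.png

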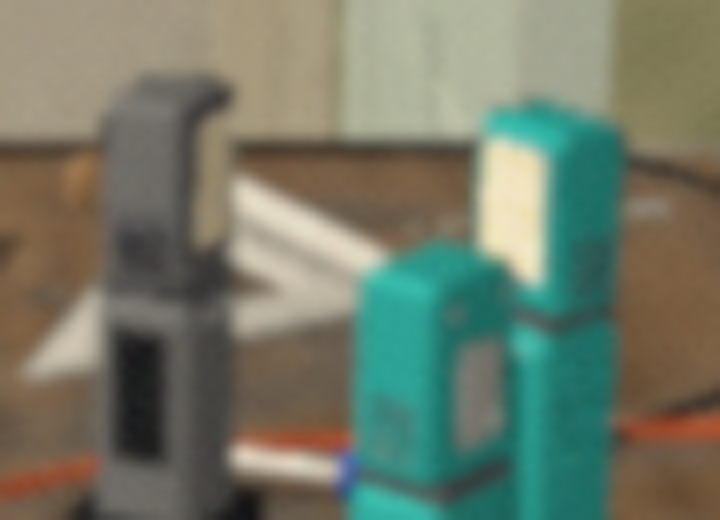

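```bash
python3 - <<'E'
from h import *
d=np.load('pics/t0.npy');P=cloud('top',d); v,u=np.mgrid[0:400,0:640]
def rect(q): r=cv2.minAreaRect((q[:,:2]*1000).astype(np.float32)); return np.round(r[0],1),np.round(r[1],1),round(r[2],1)
for name,c in dict(lamp=(365,202),t1=(310,233),t2=(363,251),tape=(318,194)).items():
    q=P[(np.hypot(u-c[0],v-c[1])<18)&(P[...,2]>.05)&(d>0)]
    q2=q[q[:,2]>q[:,2].max()-.010]; print(name,len(q2),q[:,2].max(),rect(q2))
    if name=='lamp': print(np.sort(q[:,2])[::6].round(3))
S=cloud('side',np.load('pics/s0.npy'))
q=S[(np.hypot(u-317,v-175)<22)&(abs(S[...,0]-.535)<.04)&(S[...,2]>.13)&(abs(S[...,1])<.06)]
# fit: two visible faces of a yawed box; minimise distance to L-shape
from scipy.optimize import least_squares
def f(p,q=q):
    c,s=np.cos(p[2]),np.sin(p[2]); a=q[:,:2]-p[:2]
    x=a@[c,s]; y=a@[-s,c]
    return np.maximum(abs(x)/.015,abs(y)/.020)-1
b=f.__defaults__
h=q[(q[:,2]>.155)&(q[:,2]<.185)]
for y0 in(-25,-32,-40):
    r=least_squares(lambda p:.015*f(p,h),[.538,-.013,np.radians(y0)],loss='soft_l1',f_scale=.002); print(r.x[:2],np.degrees(r.x[2]),r.cost)
g=S[(np.hypot(u-315,v-203)<20)&(abs(S[...,0]-.535)<.04)&(S[...,2]>.065)&(S[...,2]<.115)&(abs(S[...,1])<.06)]
r=least_squares(lambda p:.018*(lambda a:np.maximum(abs(a@[np.cos(p[2]),np.sin(p[2])])/.018,abs(a@[-np.sin(p[2]),np.cos(p[2])])/.019)-1)(g[:,:2]-p[:2]),[.538,-.013,-.55],loss='soft_l1',f_scale=.002);print('handle',r.x[:2],np.degrees(r.x[2]),len(g))
E
```

```text
lamp 178 0.19599311965070176 (array([537.9, -13.4]), array([39.1, 30.5]), 62.3)
[0.05  0.051 0.051 0.052 0.052 0.053 0.053 0.054 0.055 0.066 0.073 0.083
 0.092 0.098 0.106 0.115 0.119 0.122 0.126 0.128 0.147 0.15  0.152 0.154
 0.157 0.162 0.171 0.173 0.181 0.183 0.185 0.186 0.187 0.187 0.187 0.188
 0.188 0.189 0.189 0.189 0.189 0.189 0.19  0.19  0.19  0.19  0.19  0.191
 0.191 0.191 0.191 0.191 0.192 0.192 0.192 0.192 0.192 0.193 0.193 0.193
 0.194 0.196]
t1 187 0.18681526179113964 (array([468.6, 128.6]), array([39.1, 30.8]), 49.0)
t2 189 0.1875747410961112 (array([419.4,  -8. ]), array([31.4, 39.3]), 38.0)
tape 210 0.06917504892317261 (array([587.5, 105.8]), array([59.9, 38.2]), 78.0)
[ 0.54033397 -0.01473798] -28.448413945521363 0.00016468495206359654
[ 0.54034436 -0.0147146 ] -28.21021930503523 0.000164745277448682
[ 0.54033397 -0.01473798] -28.44838000906925 0.00016468495206325935
handle [ 0.54241028 -0.01527639] -29.37393639496284 306
```

Call:
send_rows --steps '[[[0.74, -1, 0.12, -0.15], [0.74, -1, 0.12, -0.15], [0.74, -1, 0.12, -0.15], [0.74, -1, 0.12, -0.15], [0.74, -1, 0.12, -0.15]]]' --grip 0 --force 20

```text
time_s: 0.6
tcp_pos: [0.2268, 0.4073, 0.2453]
eef_rot: [0.155, 0.988, -0.0, -0.0]
ft_force: [0.7, 0.1, 0.5]
width: 0.999
grasp_force: 0.0
```

Call:
send_rows --steps '[[[0.74, -1, 0.12, -0.15], [0.74, -1, 0.12, -0.15], [0.74, -1, 0.12, -0.15], [0.74, -1, 0.12, -0.15], [0.74, -1, 0.12, -0.15]]]'

```text
time_s: 1.1
tcp_pos: [0.3193, 0.2823, 0.2604]
eef_rot: [0.187, 0.982, -0.0, -0.0]
ft_force: [-0.4, 0.1, -0.4]
width: 0.997
grasp_force: 0.0
```

Call:
send_rows --steps '[[[0.74, -1, 0, -0.15], [0.74, -1, 0, -0.15], [0.74, -1, 0, -0.15], [0.74, -1, 0, -0.15], [0.74, -1, 0, -0.15]]]'

```text
time_s: 1.6
tcp_pos: [0.4118, 0.1573, 0.2603]
eef_rot: [0.22, 0.976, -0.0, -0.0]
ft_force: [1.3, 0.5, 0.8]
width: 1.001
grasp_force: 0.0
```

Call:
send_rows --steps '[[[0.74, -1, 0, -0.15], [0.74, -1, 0, -0.15], [0.74, -1, 0, -0.15], [0.74, -0.8, 0, -0.15], [0, 0, 0, 0]]]'

```text
time_s: 2.1
tcp_pos: [0.4864, 0.0615, 0.2598]
eef_rot: [0.246, 0.969, -0.0, -0.0]
ft_force: [-0.5, 1.3, -0.2]
width: 0.997
grasp_force: 0.0
```

Call:
send_rows --steps '[[[0.7, -1, 0, -0.1], [0.7, -1, 0, 0], [0.7, -1, 0, 0], [0, 0, 0, 0]]]'

```text
time_s: 2.5
tcp_pos: [0.5385, -0.0132, 0.2598]
eef_rot: [0.25, 0.968, -0.0, -0.0]
ft_force: [-0.8, 0.4, -0.3]
width: 0.997
grasp_force: 0.0
```

```bash
python3 - <<'E'
from h import *
from scipy.spatial.transform import Rotation as Ro
s=manip.observe(); im,d=shot('wrist','w0'); m=manip.camera_model('wrist')
v,u=np.mgrid[0:400,0:640]; p=np.stack([(u-m['cx'])/m['fx']*d,(v-m['cy'])/m['fy']*d,d,np.ones_like(d)],-1)
T=np.eye(4);T[:3,:3]=Ro.from_quat(s['eef_rot']).as_matrix();T[:3,3]=s['tcp_pos']
W=(p@(T@np.array(m['T_tool_cam'])).T)[...,:3]
print(s['tcp_pos'],s['eef_rot'],np.round(m['T_tool_cam'],3).tolist())
k=(d>0)&(np.hypot(W[...,0]-.539,W[...,1]+.014)<.035)&(W[...,2]>.17)&(W[...,2]<.2)
q=W[k];print(k.sum(),np.percentile(q[:,2],[5,50,95]))
q=q[q[:,2]>np.median(q[:,2])-.004]
r=cv2.minAreaRect((q[:,:2]*1000).astype(np.float32));print(r)
lo,hi=np.percentile(q[:,:2]@Ro.from_euler('z',-29,degrees=True).as_matrix()[:2,:2],[1,99],axis=0);print(lo,hi)
E
```

```text
[ 0.5385493  -0.0132047   0.25979538] [ 2.49844631e-01  9.68285831e-01 -1.96813951e-04 -4.14320623e-04] [[0.001, -0.966, -0.259, 0.076], [1.0, 0.001, 0.001, -0.002], [-0.001, -0.259, 0.966, -0.153], [0.0, 0.0, 0.0, 1.0]]
2168 [0.17807932 0.1881695  0.18962987]
((537.5774536132812, -14.670783996582031), (39.568023681640625, 30.51082992553711), 60.915985107421875)
[0.46266553 0.22841608] [0.49205419 0.26674476]
```

View pics/w0.png

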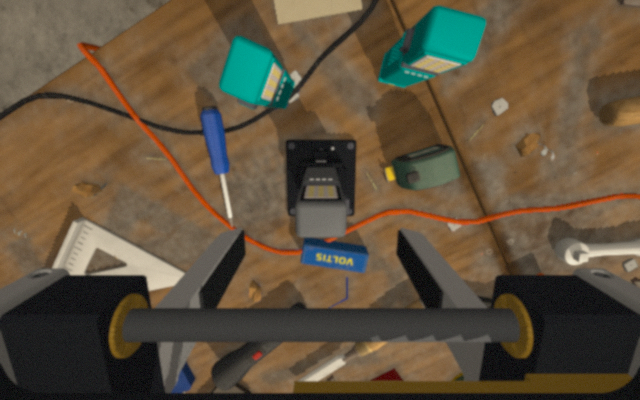

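The wrist view shows the head centred between the fingers at about (322,215), with its sides parallel to them. The panel faces the robot, and the measured centre is (0.5376, -0.0147).

Call:
send_rows --steps '[[[-0.04, -0.06, -0.9, 0], [0, 0, -0.9, 0], [0, 0, -0.9, 0], [0, 0, -0.9, 0], [0, 0, -0.55, 0]]]'

```text
time_s: 3.05
tcp_pos: [0.5358, -0.0118, 0.1553]
eef_rot: [0.248, 0.969, -0.0, -0.001]
ft_force: [-0.6, 1.4, 0.9]
width: 1.002
grasp_force: 0.0
```

Call:
send_rows --steps '[[[0, 0, 0, 0], [0, 0, 0, 0], [0, 0, 0, 0], [0, 0, 0, 0], [0, 0, 0, 0]]]' --grip 1 --force 20

```text
time_s: 3.55
tcp_pos: [0.537, -0.0131, 0.1573]
eef_rot: [0.249, 0.969, 0.0, 0.001]
ft_force: [0.3, 0.2, -0.1]
width: 0.612
grasp_force: 0.0
```

Call:
send_rows --steps '[[[0, 0, 0, 0], [0, 0, 0, 0], [0, 0, 0, 0], [0, 0, 0, 0], [0, 0, 0, 0]]]'

```text
time_s: 4.05
tcp_pos: [0.537, -0.0129, 0.1568]
eef_rot: [0.249, 0.969, 0.0, 0.0]
ft_force: [2.1, 2.8, 1.3]
width: 0.431
grasp_force: 20.0
```

Call:
send_rows --steps '[[[0, 0, 0.2, 0], [0, 0, 0.3, 0], [0, 0, 0.3, 0], [0, 0, 0.3, 0], [0, 0, 0.3, 0]]]'

```text
time_s: 4.55
tcp_pos: [0.5367, -0.0131, 0.1924]
eef_rot: [0.249, 0.969, -0.0, -0.0]
ft_force: [0.1, 1.0, -4.2]
width: 0.428
grasp_force: 20.0
```

Call:
send_rows --steps '[[[0, 0, 0.3, 0], [0, 0, 0.3, 0], [0, 0, 0.3, 0], [0, 0, 0.3, 0], [0, 0, 0, 0]]]'

```text
time_s: 5.05
tcp_pos: [0.5373, -0.0132, 0.2231]
eef_rot: [0.249, 0.969, 0.0, 0.001]
ft_force: [-0.4, -0.4, 1.5]
width: 0.428
grasp_force: 20.0
```

```bash
python3 - <<'E'
from h import *
shot('side','s1'); s=manip.observe(); print(s['tcp_pos'],s['width'],s['ft_force'])
im=cv2.imread('pics/s1.png')[100:260,250:400]; cv2.imwrite('pics/c3.png',cv2.resize(im,None,fx=3.6,fy=3.6,interpolation=2))
E
```

```text
[ 0.53715186 -0.01316063  0.22257877] 0.4325367298551938 [0.13836105 0.43296682 0.91646477]
```

View pics/c3.png

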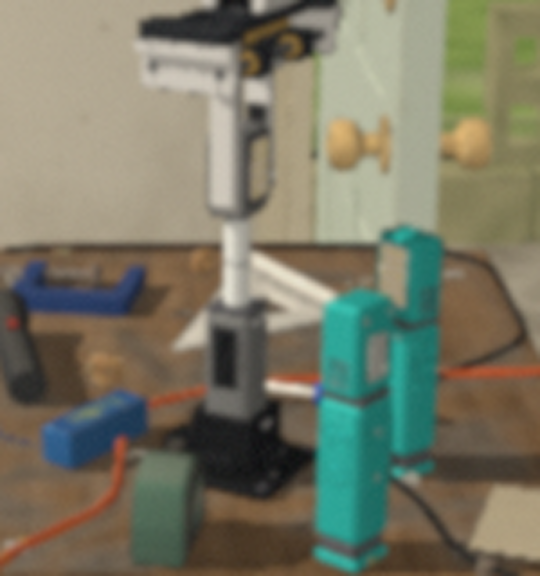

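The mast is drawn out about 66 mm with the handle still seated in the cradle. Next I release the button, regrasp above it, and pull the head up into the stop.

Call:
send_rows --steps '[[[0, 0, 0, 0], [0, 0, 0, 0], [0, 0, 0, 0], [0, 0, 0, 0]]]' --grip 0.3

```text
time_s: 5.5
tcp_pos: [0.5368, -0.0131, 0.2215]
eef_rot: [0.249, 0.969, -0.0, -0.0]
ft_force: [-0.6, -0.2, -0.1]
width: 0.692
grasp_force: 0.0
```

Call:
send_rows --steps '[[[0, 0, 0.4, 0], [0, 0, 0.4, 0], [0, 0, 0.3, 0], [0, 0, 0, 0], [0, 0, 0, 0]]]'

```text
time_s: 6.0
tcp_pos: [0.5368, -0.0131, 0.2493]
eef_rot: [0.249, 0.969, 0.0, 0.0]
ft_force: [-0.1, 0.1, 0.6]
width: 0.698
grasp_force: 0.0
```

Call:
send_rows --steps '[[[0, 0, 0, 0], [0, 0, 0, 0], [0, 0, 0, 0], [0, 0, 0, 0], [0, 0, 0, 0]]]' --grip 1 --force 40

```text
time_s: 6.5
tcp_pos: [0.5368, -0.013, 0.249]
eef_rot: [0.249, 0.969, -0.0, -0.0]
ft_force: [-0.2, -0.1, -0.7]
width: 0.418
grasp_force: 40.0
```

Call:
send_rows --steps '[[[0, 0, 0, 0], [0, 0, 0, 0]]]'

```text
time_s: 6.7
tcp_pos: [0.5368, -0.013, 0.249]
eef_rot: [0.249, 0.969, -0.0, -0.0]
ft_force: [-0.0, 0.5, -1.8]
width: 0.427
grasp_force: 40.0
```

Call:
send_rows --steps '[[[0, 0, 0.04, 0], [0, 0, 0.04, 0], [0, 0, 0.04, 0], [0, 0, 0.04, 0], [0, 0, 0, 0]]]'

```text
time_s: 7.2
tcp_pos: [0.5367, -0.013, 0.2531]
eef_rot: [0.249, 0.969, -0.0, -0.0]
ft_force: [-1.6, 0.1, -5.5]
width: 0.421
grasp_force: 40.0
```

Call:
send_rows --steps '[[[0, 0, 0.04, 0], [0, 0, 0.04, 0], [0, 0, 0, 0], [0, 0, 0, 0]]]'

```text
time_s: 7.6
tcp_pos: [0.5369, -0.0131, 0.2554]
eef_rot: [0.249, 0.969, 0.0, 0.0]
ft_force: [0.4, -0.5, -4.1]
width: 0.421
grasp_force: 40.0
```

Call:
send_rows --steps '[[[0, 0, 0.04, 0], [0, 0, 0, 0], [0, 0, 0, 0]]]'

```text
time_s: 7.9
tcp_pos: [0.5368, -0.013, 0.2562]
eef_rot: [0.249, 0.969, -0.0, -0.0]
ft_force: [-1.2, 0.7, -4.2]
width: 0.425
grasp_force: 40.0
```

Call:
send_rows --steps '[[[0, 0, 0.04, 0], [0, 0, 0, 0], [0, 0, 0, 0]]]'

```text
time_s: 8.2
tcp_pos: [0.5368, -0.013, 0.2571]
eef_rot: [0.249, 0.969, -0.0, -0.0]
ft_force: [0.8, 0.2, -5.3]
width: 0.422
grasp_force: 40.0
```

```bash
python3 - <<'E'
from h import *
for f in('s1','s2'):
    if f=='s2': shot('side',f)
    im=cv2.imread(f'pics/{f}.png')
    P=cloud('side',np.load(f'pics/{f}.npy'))
    # column along lamp: print width of near-lamp pixels and gray per row
    for v in range(118,200):
        k=(np.hypot(P[v,:,0]-.537,P[v,:,1]+.014)<.045); x=np.where(k)[0]
        if len(x) : print(f,v,x.min(),x.max(),np.round(np.median(P[v,x,2]),4),im[v,314:318].mean(0).astype(int)) if v in range(150,162) or v in range(182,190) else 0
a,b=[cv2.resize(cv2.imread(f'pics/{f}.png')[110:210,285:345],None,fx=6,fy=6,interpolation=2) for f in('s1','s2')]
cv2.imwrite('pics/c4.png',np.hstack([a,b]))
E
```

```text
s1 150 307 325 0.2227 [121 129 133]
s1 151 307 325 0.222 [122 129 133]
s1 152 307 324 0.219 [121 128 133]
s1 153 307 324 0.2164 [121 128 132]
s1 154 307 324 0.2138 [119 127 132]
s1 155 307 323 0.2119 [119 127 131]
s1 156 307 323 0.2087 [118 126 130]
s1 157 307 322 0.2063 [113 121 124]
s1 158 308 321 0.2035 [106 112 116]
s1 159 308 319 0.2003 [ 99 104 108]
s1 160 312 318 0.197 [105 111 113]
s1 161 312 318 0.1912 [130 138 140]
s1 182 311 321 0.1349 [174 185 187]
s1 183 309 323 0.1315 [169 179 182]
s1 184 307 322 0.1301 [152 160 163]
s1 185 307 323 0.1295 [120 126 128]
s1 186 307 323 0.1269 [ 97  99 101]
s1 187 307 323 0.1236 [93 96 98]
s1 188 307 323 0.1225 [105 110 113]
s1 189 307 323 0.1199 [110 117 119]
s2 150 307 323 0.2232 [75 78 80]
s2 151 307 323 0.2205 [72 74 76]
s2 152 307 323 0.218 [70 72 74]
s2 153 307 323 0.215 [70 73 74]
s2 154 307 322 0.2131 [71 73 74]
s2 155 308 321 0.2102 [73 76 77]
s2 156 308 320 0.207 [75 78 80]
s2 157 310 317 0.2048 [86 90 92]
s2 158 312 318 0.1995 [114 120 123]
s2 159 312 318 0.1966 [142 151 153]
s2 160 312 318 0.1931 [158 168 171]
s2 161 312 318 0.1916 [166 176 179]
s2 182 310 323 0.1338 [166 177 180]
s2 183 308 323 0.132 [145 153 156]
s2 184 307 323 0.1315 [118 122 124]
s2 185 308 323 0.13 [ 97  99 100]
s2 186 307 323 0.1263 [94 96 99]
s2 187 307 323 0.1254 [104 108 111]
s2 188 307 323 0.1222 [111 117 120]
s2 189 307 323 0.1195 [105 110 113]
```

View pics/c4.png

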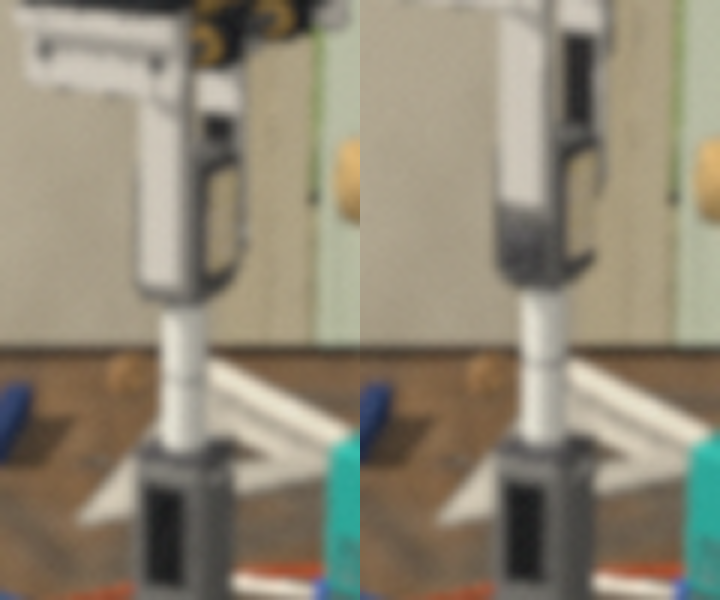

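```bash
cat >> h.py <<'E'
def edge(f,cols,r0,r1,sign):
    g=cv2.cvtColor(cv2.imread(f'pics/{f}.png'),6).astype(float)[r0:r1,cols[0]:cols[1]].mean(1)
    d=np.clip(sign*np.diff(g),0,None); i=d.argmax(); j=np.arange(max(i-2,0),min(i+3,len(d))); return r0+.5+(d[j]*j).sum()/d[j].sum()
def shift(a,b,r):
    A=cv2.cvtColor(cv2.imread(f'pics/{a}.png'),6); B=cv2.cvtColor(cv2.imread(f'pics/{b}.png'),6)
    M=np.eye(2,3,dtype=np.float32); y0,y1,x0,x1=r
    c,M=cv2.findTransformECC(A[y0:y1,x0:x1].astype(np.float32),B[y0:y1,x0:x1].astype(np.float32),M,0); return c,M[:,2]
E
python3 - <<'E'
from h import *
for b in('s1','s2'): print('panel',b,shift('s0',b,(188,210,306,326)))
print('cradle',shift('s0','s2',(214,236,300,334)))
for f in('s0','s1','s2'): print(f,'handletop', edge(f,(312,318),178,190,-1),'head under',edge(f,(312,318),153,166,1))
P=cloud('side',np.load('pics/s1.npy')); 
m=manip.camera_model('side'); R,t=np.array(m['R']),np.array(m['t'])
def row(z,y=.008): 
    c=R@np.array([.544,y,z])+t; return m['cy']+m['fy']*c[1]/c[2]
print([(z,round(row(z),2)) for z in(.122,.128,.131,.19,.194,.198,.202,.206)])
E
```

```text
panel s1 (0.9977895881085219, array([ 0.00715794, -0.04448066], dtype=float32))
panel s2 (0.9914384564674281, array([ 0.05720669, -0.5745116 ], dtype=float32))
cradle (0.9993879027568067, array([ 0.05118022, -0.01114212], dtype=float32))
s0 handletop 178.85897435897436 head under 162.1086956521739
s1 handletop 184.33544303797467 head under 161.20945945945945
s2 handletop 183.18861209964413 head under 157.95765472312704
[(0.122, np.float64(189.36)), (0.128, np.float64(187.12)), (0.131, np.float64(185.99)), (0.19, np.float64(163.45)), (0.194, np.float64(161.89)), (0.198, np.float64(160.33)), (0.202, np.float64(158.77)), (0.206, np.float64(157.2))]
```

The handle has risen about 1.5 mm and the head about 8 mm, so the mast has locked at the second stop and the lamp is now pulling on the detent. I'll keep pulling.

Call:
send_rows --steps '[[[0, 0, 0.04, 0], [0, 0, 0.04, 0], [0, 0, 0, 0]]]'

```text
time_s: 8.55
tcp_pos: [0.5367, -0.013, 0.2587]
eef_rot: [0.249, 0.969, -0.0, -0.001]
ft_force: [-0.8, 0.5, -11.0]
width: 0.423
grasp_force: 40.0
```

Call:
send_rows --steps '[[[0, 0, 0.04, 0], [0, 0, 0.04, 0], [0, 0, 0.04, 0], [0, 0, 0, 0]]]'

```text
time_s: 8.95
tcp_pos: [0.5371, -0.013, 0.2631]
eef_rot: [0.249, 0.969, 0.0, 0.001]
ft_force: [-1.6, -0.3, -0.4]
width: 0.422
grasp_force: 40.0
```

```bash
python3 - <<'E'
from h import *
shot('side','s3'); s=manip.observe(); print(s['tcp_pos'],s['width'],s['ft_force'])
print('panel',shift('s2','s3',(188,210,306,326)),'head under',edge('s3',(312,318),150,163,1))
E
```

```text
[ 0.5370254  -0.01304438  0.26300601] 0.4218285679319706 [-1.0315656   0.04097164 -3.40948435]
panel (0.8725112215220422, array([-0.01077889, -1.3542503 ], dtype=float32)) head under 155.69386106623585
```

The pull peaked at 11 N and then fell to about the lamp's weight, so the detent has let go. Now I lift it clear.

Call:
send_rows --steps '[[[0, 0, 0.2, 0], [0, 0, 0.3, 0], [0, 0, 0.3, 0], [0, 0, 0.3, 0], [0, 0, 0.3, 0]]]'

```text
time_s: 9.5
tcp_pos: [0.5369, -0.0131, 0.2981]
eef_rot: [0.249, 0.969, 0.0, 0.0]
ft_force: [0.6, 0.1, -3.9]
width: 0.419
grasp_force: 40.0
```

Call:
send_rows --steps '[[[0, 0, 0.3, 0], [0, 0, 0.4, 0], [0, 0, 0.4, 0], [0, 0, 0.2, 0], [0, 0, 0, 0]]]'

```text
time_s: 10.0
tcp_pos: [0.537, -0.0131, 0.3305]
eef_rot: [0.249, 0.969, 0.0, 0.001]
ft_force: [0.9, 0.9, -3.9]
width: 0.421
grasp_force: 40.0
```

Call:
send_rows --steps '[[[0, 0, 0, 0], [0, 0, 0, 0], [0, 0, 0, 0], [0, 0, 0, 0], [0, 0, 0, 0]]]'

```text
time_s: 10.5
tcp_pos: [0.5368, -0.013, 0.3296]
eef_rot: [0.249, 0.969, -0.0, -0.0]
ft_force: [-0.6, 0.3, -4.7]
width: 0.424
grasp_force: 40.0
```

```bash
python3 - <<'E'
from h import *
shot('side','s4'); s=manip.observe(); print(s['tcp_pos'],s['width'],s['ft_force'],s['joint_velocities'].round(3))
im=cv2.imread('pics/s4.png')[70:250,250:400]; cv2.imwrite('pics/c5.png',cv2.resize(im,None,fx=3.3,fy=3.3,interpolation=2))
E
```

```text
[ 0.5368096  -0.01305189  0.32960584] 0.4223774024376273 [-0.16509809  0.39417196 -4.43198069] [-0.001  0.    -0.001  0.001  0.002 -0.   ]
```

View pics/c5.png

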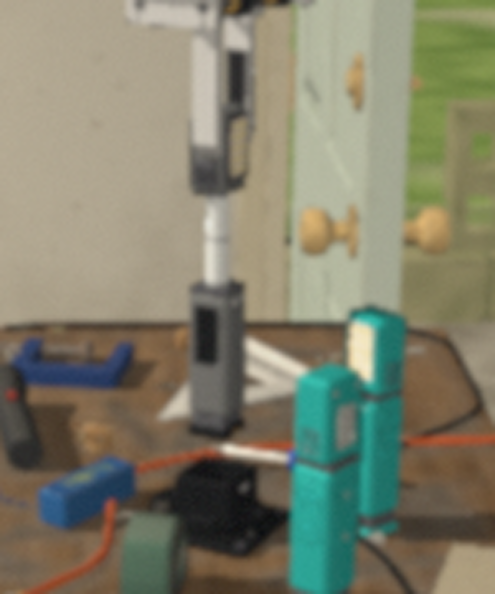

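The picture shows the lamp hanging upright, its foot at about (215,430) in the crop, well above the empty cradle at (220,490). The mast is at the second stop and the neighbouring objects haven't moved.

```bash
python3 -c "
from rig import manip
print(manip.close_job())"
```

```text
the job is handed in; nothing more can be done
None
```

The job is handed in: the lamp is held upright and at rest, about 7 cm above its seat in the cradle, and by force and image checks its mast is locked at the second stop.

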